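Bring the open cup under the doser spout and start the doser

ROBOT

A 7-joint arm with a two-finger parallel gripper is mounted at the origin on the work surface. World frame = base frame: x ahead of the robot, y to its left, z up, the work surface at z = 0. Lengths are in m, angles in rad, forces in N, time in s.
With the tool pointing down it reaches from about 0.425 to 0.925 m from the base axis. Payload 6.8 kg.
Tool frame: the origin (TCP) lies between the finger pads; the fingertips stand r.tcp_to_tips ahead of it and the grasp point (between the pads) lies 3 mm ahead of it (r.tcp_to_tips is the distance from the TCP to the fingertips, in m); z points along the fingers, y is the line along which they close (so a half turn about z gives the same grasp; the last joint's range is limited). The gripper opens to 85 mm and grips with 20 to 120 N. Pads are 22 mm wide; open, the fingers measure 114 mm over their backs; the gripper's body (76 mm by 85 mm) begins 54 mm behind the grasp point. The pads swing forward as they close: fully open they stand 13 mm farther back than shut.
Start: joints at [-1.231, 0.477, 0.022, 1.555, -0.011, 1.109, -0.083], TCP at [0.292, 0.608, 0.253] pointing down, gripper open.
Joint ranges: [-2.96, 2.96], [-0.34, 2.1], [-1.41, 1.46], [0.24, 2.44], [-1.37, 4.51], [0.17, 1.92], [-2.96, 2.96]. Speed limits (rad/s): [2.39, 2.39, 3.14, 3.14, 3.14, 3.14, 3.14].

INTERFACE

Orientations are given as a rotation vector (axis times angle).
In Python, from bench import r gives the robot as it stands. The module is installed in compiled form; this text tells all that it offers.
- The arm moves only by the tool step_arm, never from a script. Its argument "moves" is a list of rows, each an object of numbers: "rx", "ry", "rz": the turn, a rotation vector about the tool's x, y, z in degrees; "dx", "dy", "dz": the shift along the tool's x, y, z in mm; "gripper": the opening, from -1 (shut) to 1 (fully open). In form: [{"rx": .., "ry": .., "rz": .., "dx": .., "dy": .., "dz": .., "gripper": ..}, ...]. A call has 1 to 20 rows; each row shifts and turns the commanded pose from where the row before left it, along the tool's axes as they then stand; what a row does not reach is not made up. A row lasts 1/8 s, in which the tool goes at most 62.5 mm and 10.7 degrees, less where a joint would pass 70% of its speed; a pose out of reach is approached as far as the arm can. A call is refused whole if a number of a shift passes 62.5 or a number of a turn 10.7, either way. A call with a gripper value outside its range is refused whole. The fingers move at their own pace and stop on an object; "grip_force" is the grip in N (left out, the last holds). Time passes only in rows, so rows that do not move let the fingers close. It gives the time, the measured TCP pose, the force, the opening and the grip force at its end, in the units of the state.
- r.get_obs(): the state, without advancing time (a new reading comes with each control period).
- r.grab_frame(name): name is "scene" or "side" or "wrist"; returns the picture (480x640x3 uint8, blue, green, red); there is no depth.
- r.camera_info(name): a dict with "mtx" (3x3 intrinsics, pixels), "rvec" (rotation vector, rad) and "tvec" (3), from world to camera coordinates, as OpenCV has them. Camera axes: x right, y down, z forward; pixel columns grow to the right and rows downward; lengths in m; the calibration is good to about 2 mm. A picture is of the moment at which its call begins: read the wrist's pose just before it. camera_info takes no time and is no camera call; for the wrist camera it gives the pose at the moment of the call.
- r.hand_in(): hands the job in; it is judged then, once.
The state is a dict: "clock": time; "joints": joint angles; "qvel": joint speeds; "tau": joint torques, N m; "tcp_pos": TCP position; "orientation": TCP orientation; "contact_force": force on the tool from outside, world axes, zero at the start; "moment": the same for the moment, N m; "grip_width": finger opening in m; "gripper_force": force on a finger pad.
Only numpy, scipy, OpenCV 4.12 (cv2) and the standard library are available. Lean on these libraries where they do the work, as an engineer would, in place of code of your own. Each camera call takes 0.05 s, during which the arm holds its last target. There are 200 camera calls.

TASK

Turn the sample carousel by pushing on one or more of its bare spokes with a fingertip until the open cup stands centred under the spout of the doser and the carousel rests, then press the steel start button on the grey box fully down and let it come up again. Grip and lift nothing, do not touch the cup or the two lidded jars that ride on the carousel, and leave everything else on the bench where it is.

Things in the scene. Friction and masses are not known exactly. Their poses are not given: they have to be found in the camera images.
- hub_top (a point): Centre of the top of the carousel's aluminium hub (48 mm diameter), on the upright turning axis, 84 mm above the table. The carousel has three round seats for pots, their centres 95 mm from the axis and 120 degrees apart, and three bare spokes halfway between the seats.
- carousel (a joint): Angle of the carousel about its upright axis, rad, 0 at the start, growing counter-clockwise seen from above. It turns freely either way without an end stop or detents, with steady friction (about 1 N at 115 mm from the axis), and stays where it is left.
- spoke1_end (a point): Outer end of a bare spoke of the carousel: a level round steel bar 12 mm thick that runs straight out from the hub to 135 mm from the axis, its centre line 70 mm above the table. The space beneath the spokes is free down to the table plates (20 mm) outside 50 mm from the axis. The three spokes are alike.
- spoke2_end (a point): Outer end of a bare spoke of the carousel: a level round steel bar 12 mm thick that runs straight out from the hub to 135 mm from the axis, its centre line 70 mm above the table. The space beneath the spokes is free down to the table plates (20 mm) outside 50 mm from the axis. The three spokes are alike.
- spoke3_end (a point): Outer end of a bare spoke of the carousel: a level round steel bar 12 mm thick that runs straight out from the hub to 135 mm from the axis, its centre line 70 mm above the table. The space beneath the spokes is free down to the table plates (20 mm) outside 50 mm from the axis. The three spokes are alike.
- spout_tip (a point): Centre of the lower end of the doser's spout (18 mm across), 115 mm above the table, 95 mm from the carousel axis. It is fixed on a stand: above the spout a steel hopper 76 mm across from 190 mm to 245 mm above the table (a cone from 145 to 190 mm; its lid and knob reach 267 mm), carried by an aluminium column (36 x 44 mm, 260 mm tall) that stands 205 mm from the carousel axis in the same direction as the spout. Seen from above the hopper hides the spot under the spout.
- cup: The open steel cup, 56 mm across and 45 mm tall, standing loosely 10 mm deep in one of the carousel's seats. Origin at the centre of its underside (40 mm above the table), z up. Its rim is 85 mm above the table. Its seat, one of three, varies.
- jar_a: White jar closed with a flat steel lid, 56 mm across, 45 mm tall, loose in another seat of the carousel; origin at the centre of its underside, z up. Not to be touched.
- jar_b: A second jar just like jar_a, in the remaining seat.
- start_button_top (a point): Centre of the top of the round steel start button (34 mm across), 62 mm above the table when up, in a black collar (50 mm across, its top 10 mm below the button top), on a grey box 90 x 80 x 40 mm that is fixed to the table to the left or the right of the carousel. It is pressed straight down.
- start_button (a joint): Travel of the start button, m: 0 up, 0.006 fully down; a spring pushes it back up, fully down takes about 5 N.
- tub: Closed white tub with grey lid, 90 mm across, 52 mm tall, loose, on the opposite side of the carousel from the start box; leave alone. Origin under its centre.
- spoon: Steel spoon lying flat at the right, leave alone.
- spray_a: Spray bottle, 72 mm across, 218 mm tall, at the left; leave alone. Origin under its centre.
- spray_b: Second spray bottle of the same kind; leave alone.
- plate: White plate, 150 mm across, at the far left; leave alone.
- ramekin: Small white bowl, 80 mm across, 42 mm tall, at the far right; leave alone.
Mind the look-alikes: they are no part of the job. What is shaped like the cup but yellow is not meant. What is shaped like the part that bears start_button_top but brown or orange is not meant.

How it is judged:
By the outcome, as a careful person would: the job done as asked, in the order asked, and still so for the second after the job is handed in, with the robot touching nothing.
It also fails if it takes over 72 s, if anything falls off the work surface, if the arm or the gripper's body presses on something with over 40 N, if the wrist force passes 120 N, or if a joint passes its speed limit or range.

## Working session

There is one attempt and no reset: what is moved stays moved. The work goes in short steps, Python scripts to look and compute and a tool call to move; the robot and the scene stay as the last step left them, time stands still between calls to the robot, and variables do not carry over. Pictures are saved under pics/ and viewed, at most 10 in all, crops included, and the job is handed in when it is done.

Besides the shell and the picture viewer there is one more tool, called after "Call:" as name([rows], argument=value, ...), one row to a line, values as JSON. step_arm: Moves the arm, as the interface text tells. Its arguments: {"type":"object","properties":{"moves":{"type":"array","items":{"type":"object","properties":{"rx":{"type":"number"},"ry":{"type":"number"},"rz":{"type":"number"},"dx":{"type":"number"},"dy":{"type":"number"},"dz":{"type":"number"},"gripper":{"type":"number"}}}},"grip_force":{"type":"number"}},"required":["moves"]}

```bash
mkdir -p pics
python3 - <<'E'
from bench import r
import cv2,numpy as np
for n in("scene","side"):
    im=r.grab_frame(n); cv2.imwrite(f"pics/{n}0.png",im)
    c=r.camera_info(n); R=cv2.Rodrigues(np.array(c['rvec'],float))[0]; print(n,-R.T@np.array(c['tvec']).ravel(),R[2],np.array(c['mtx']).tolist())
print(r.get_obs(),r.tcp_to_tips)
E
```

```text
scene [1.21337382 0.01914549 1.3391485 ] [-0.50328147  0.0039522  -0.8641135 ] [[558.743119966099, 0.0, 328.8290220147102], [0.0, 558.743119966099, 236.41563996606666], [0.0, 0.0, 1.0]]
side [ 0.18027608 -1.04035971  0.81866033] [ 0.22377424  0.80608268 -0.54786477] [[544.2786588572895, 0.0, 320.4092525198111], [0.0, 544.2786588572895, 238.51584862844572], [0.0, 0.0, 1.0]]
{'clock': 0.1, 'joints': array([-1.23111481,  0.47773305,  0.02237935,  1.55634965, -0.01151196,
        1.10933986, -0.08308999]), 'qvel': array([-0.00085832, -0.00285168,  0.00136742, -0.00099175,  0.00314741,
       -0.0008894 ,  0.00023872]), 'tau': array([ 4.42803677e-03, -5.97762930e+01,  1.61379632e+00, -2.81952560e+01,
        1.28244358e-02,  5.11210659e-03,  2.87462274e-05]), 'tcp_pos': array([0.29205792, 0.60798003, 0.25241441]), 'orientation': array([-6.97468419e-01, -3.06293487e+00,  2.64332025e-03]), 'contact_force': array([-0.8035025 ,  0.25379669,  0.21807452]), 'moment': array([-0.01551318, -0.03294438, -0.02921716]), 'gripper_force': 0.0, 'grip_width': 0.08511838758977967} 0.022
```

View pics/scene0.png

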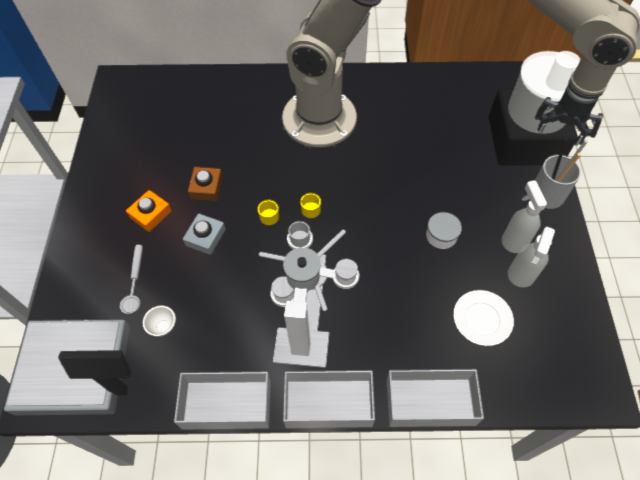

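View pics/side0.png

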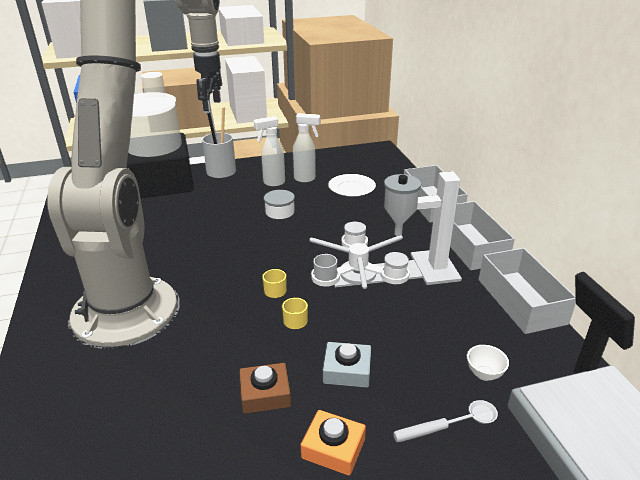

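The scene view shows the carousel around (302,265), with the doser column at (298,325). The button boxes are grey (204,233), brown (204,182) and orange (148,210); the grey one fits. The cups are steel in a seat (299,233), and two yellow ones at (268,212) and (310,205); the steel one is meant. I'll enlarge both views to confirm.

Run:
```python
import cv2,numpy as np
a=cv2.imread("pics/scene0.png")[185:325,180:380]; b=cv2.imread("pics/side0.png")[160:390,290:480]
cv2.imwrite("pics/c1.png",cv2.resize(a,None,fx=4,fy=4,interpolation=cv2.INTER_CUBIC))
cv2.imwrite("pics/c2.png",cv2.resize(b[:150],None,fx=4,fy=4,interpolation=cv2.INTER_CUBIC))
```

```text
(no output)
```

View pics/c1.png

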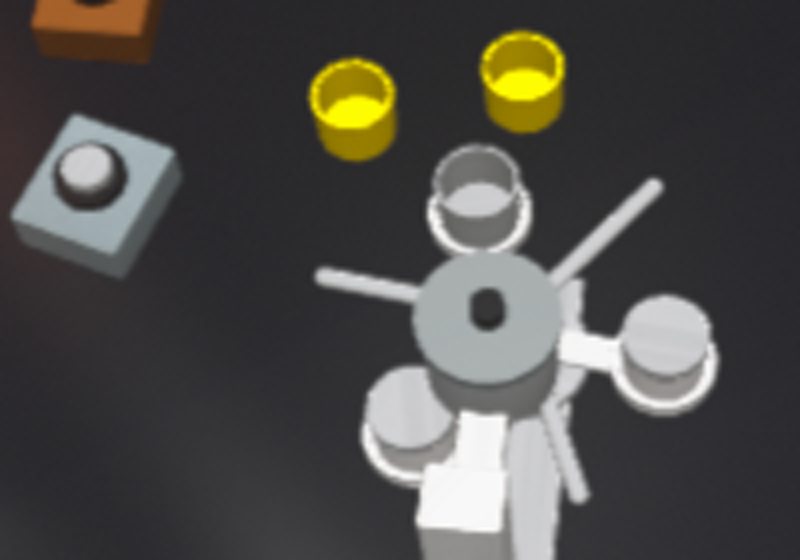

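View pics/c2.png

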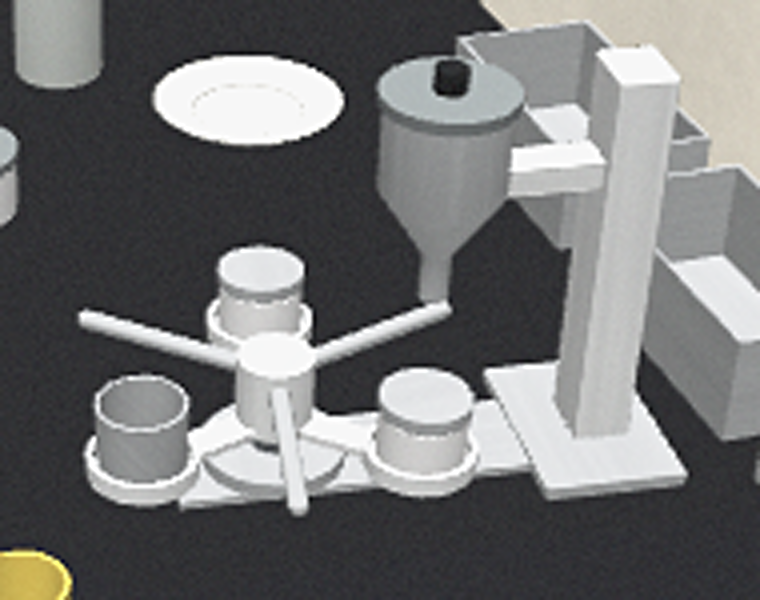

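The crops confirm it: the steel cup has its rim at (477,183) in c1, the grey box's button is at (87,168), and the three bare spokes and the spout are clear. Next I cast rays.

```bash
cat > h.py <<'E'
import numpy as np,cv2
from bench import r
def ray(n,p):
    c=r.camera_info(n);R=cv2.Rodrigues(np.array(c['rvec'],float))[0];C=-R.T@np.array(c['tvec'],float).ravel()
    u=cv2.undistortPoints(np.array([[p]],float),np.array(c['mtx']),None).ravel()
    return C,R.T@np.array([u[0],u[1],1])
def on(n,p,z):
    C,d=ray(n,p);return C+d*(z-C[2])/d[2]
E
python3 - <<'E'
from h import *
P=np.set_printoptions(precision=4,suppress=True)
s=lambda p:(180+(p[0]+.5)/4-.5,185+(p[1]+.5)/4-.5)
d=lambda p:(290+(p[0]+.5)/4-.5,160+(p[1]+.5)/4-.5)
S=dict(cup=((477,183),.085),jR=((666,336),.085),jL=((410,408),.085),btn=((87,168),.062),spA=((655,186),.07),spB=((322,276),.07),spC=((580,494),.07),lid=((487,316),.247),col=((462,497),.26),y1=((353,92),.045),y2=((523,65),.045))
D=dict(hub=((277,356),.084),cup=((142,405),.085),jR=((261,272),.085),jL=((426,400),.085),spout=((435,297),.115),spA=((86,318),.07),spC=((447,308),.07),spB=((299,508),.07),lid=((451,92),.247),col=((640,66),.26))
a={k:on("scene",s(p),z) for k,(p,z) in S.items()}; b={k:on("side",d(p),z) for k,(p,z) in D.items()}
for k in {**a,**b}: print(k,a.get(k),b.get(k))
for n,X in(("scene",a),("side",b)):
    print(n,"ctr jars",(X['cup']+X['jR']+X['jL'])/3,"ctr sp",(X['spA']+X['spB']+X['spC'])/3)
print("btn side px", on("side",(348,351),.062))
E
```

```text
cup [ 0.4637 -0.0532  0.085 ] [ 0.4649 -0.0549  0.085 ]
jR [0.5771 0.0673 0.085 ] [0.5776 0.0635 0.085 ]
jL [ 0.6249 -0.0921  0.085 ] [ 0.6246 -0.0955  0.085 ]
btn [ 0.4349 -0.3154  0.062 ] None
spA [0.4585 0.0636 0.07  ] [0.4629 0.0649 0.07  ]
spB [ 0.5234 -0.1531  0.07  ] [ 0.527  -0.1526  0.07  ]
spC [0.677  0.0124 0.07  ] [0.6846 0.0131 0.07  ]
lid [ 0.6458 -0.037   0.247 ] [ 0.6552 -0.0277  0.247 ]
col [ 0.7582 -0.048   0.26  ] [ 0.7596 -0.0508  0.26  ]
y1 [ 0.3654 -0.1424  0.045 ] None
y2 [ 0.3445 -0.025   0.045 ] None
hub None [ 0.5569 -0.0274  0.084 ]
spout None [ 0.6521 -0.037   0.115 ]
scene ctr jars [ 0.5552 -0.026   0.085 ] ctr sp [ 0.553  -0.0257  0.07  ]
side ctr jars [ 0.5557 -0.029   0.085 ] ctr sp [ 0.5582 -0.0249  0.07  ]
btn side px [ 0.4335 -0.3229  0.062 ]
```

Call:
step_arm([
  {"dz":-40,"gripper":-1},
  {"dz":-40,"gripper":-1},
  {"dx":-32,"dy":-30.5,"gripper":-1},
  {"dx":-32,"dy":-30.5,"gripper":-1},
  {"dx":-32,"dy":-30.5,"gripper":-1},
  {"dx":-32,"dy":-30.5,"gripper":-1},
  {"dx":-32,"dy":-30.5,"gripper":-1},
  {"dx":-32,"dy":-30.5,"gripper":-1},
  {"dx":-32,"dy":-30.5,"gripper":-1},
  {"dx":-32,"dy":-30.5,"gripper":-1},
  {"dx":-32,"dy":-30.5,"gripper":-1},
  {"dx":-32,"dy":-30.5,"gripper":-1},
  {"dx":-32,"dy":-30.5,"gripper":-1},
  {"dx":-32,"dy":-30.5,"gripper":-1},
  {"dx":-31,"dy":-31,"gripper":-1},
])

```text
invalid input at $.moves[0]: expected keys rx, ry, rz, dx, dy, dz, gripper
```

Call:
step_arm([
  {"rz":10.7},
  {"rz":10.7},
  {"rz":10.7},
  {"rz":10.7},
  {"rz":10.7},
  {"rz":10.7},
  {"rz":10.7},
  {"rz":10.7},
  {"rz":10.7},
  {"rz":10.7},
  {"rz":1.3},
  {"dz":0},
  {"dz":0},
])

```text
invalid input at $.moves[0]: expected keys rx, ry, rz, dx, dy, dz, gripper
```

```bash
cat >> h.py <<'E'
def st():
    o=r.get_obs();R=cv2.Rodrigues(np.array(o['orientation'],float))[0]
    print(round(o['clock'],2),o['tcp_pos'].round(4),'x',R[:,0].round(3),'y',R[:,1].round(3),'z',R[:,2].round(3),'q',o['joints'].round(2),'F',o['contact_force'].round(1),'w',round(o['grip_width'],4))
    return o['tcp_pos'],R
E
python3 - <<'E'
from h import *
p,R=st()
cv2.imwrite("pics/w1.png",r.grab_frame("wrist"))
hub=np.array([.556,-.027,0])
th=np.radians(136.2);u=np.array([np.cos(th),np.sin(th),0]);t=np.array([-u[1],u[0],0])
g=hub+.112*u-.027*t; g[2]=.077
print(g,"tool mm",R.T@(g-p)*1000)
E
```

```text
0.1 [0.2921 0.608  0.2524] x [-0.901  0.433 -0.   ] y [ 0.433  0.901 -0.002] z [-0.001 -0.002 -1.   ] q [-1.23  0.48  0.02  1.56 -0.01  1.11 -0.08] F [-0.8  0.3  0.2] w 0.0851
[0.49385072 0.07000756 0.077     ] tool mm [-414.80240509 -397.26266854  176.1427483 ]
```

View pics/w1.png

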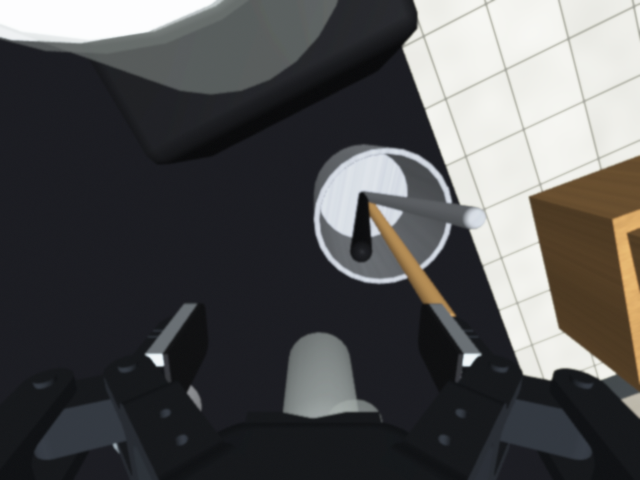

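No move was made because every key is required. The wrist view still shows the start pose, with the utensil can at (380,215) and a spray nozzle at (320,370) close by, so I'll lift first.

Call:
step_arm([
  {"rx":0,"ry":0,"rz":0,"dx":0,"dy":0,"dz":-40,"gripper":1},
  {"rx":0,"ry":0,"rz":0,"dx":0,"dy":0,"dz":-50,"gripper":1},
  {"rx":0,"ry":0,"rz":0,"dx":-32,"dy":-30.5,"dz":0,"gripper":-1},
  {"rx":0,"ry":0,"rz":0,"dx":-32,"dy":-30.5,"dz":0,"gripper":-1},
  {"rx":0,"ry":0,"rz":0,"dx":-32,"dy":-30.5,"dz":0,"gripper":-1},
  {"rx":0,"ry":0,"rz":0,"dx":-32,"dy":-30.5,"dz":0,"gripper":-1},
  {"rx":0,"ry":0,"rz":0,"dx":-32,"dy":-30.5,"dz":0,"gripper":-1},
  {"rx":0,"ry":0,"rz":0,"dx":-32,"dy":-30.5,"dz":0,"gripper":-1},
  {"rx":0,"ry":0,"rz":0,"dx":-32,"dy":-30.5,"dz":0,"gripper":-1},
  {"rx":0,"ry":0,"rz":0,"dx":-32,"dy":-30.5,"dz":0,"gripper":-1},
  {"rx":0,"ry":0,"rz":0,"dx":-32,"dy":-30.5,"dz":0,"gripper":-1},
  {"rx":0,"ry":0,"rz":0,"dx":-32,"dy":-30.5,"dz":0,"gripper":-1},
  {"rx":0,"ry":0,"rz":0,"dx":-32,"dy":-30.5,"dz":0,"gripper":-1},
  {"rx":0,"ry":0,"rz":0,"dx":-32,"dy":-30.5,"dz":0,"gripper":-1},
  {"rx":0,"ry":0,"rz":0,"dx":-31,"dy":-31,"dz":0,"gripper":-1},
])

```text
clock: 2.02
tcp_pos: [0.4946, 0.0695, 0.3432]
orientation: [-0.697, -3.063, -0.0]
contact_force: [0.5, 0.7, 0.4]
grip_width: -0.0002
gripper_force: 0.0
```

Call:
step_arm([
  {"rx":0,"ry":0,"rz":10.7,"dx":0,"dy":0,"dz":0,"gripper":-1},
  {"rx":0,"ry":0,"rz":10.7,"dx":0,"dy":0,"dz":0,"gripper":-1},
  {"rx":0,"ry":0,"rz":10.7,"dx":0,"dy":0,"dz":0,"gripper":-1},
  {"rx":0,"ry":0,"rz":10.7,"dx":0,"dy":0,"dz":0,"gripper":-1},
  {"rx":0,"ry":0,"rz":10.7,"dx":0,"dy":0,"dz":0,"gripper":-1},
  {"rx":0,"ry":0,"rz":10.7,"dx":0,"dy":0,"dz":0,"gripper":-1},
  {"rx":0,"ry":0,"rz":10.7,"dx":0,"dy":0,"dz":0,"gripper":-1},
  {"rx":0,"ry":0,"rz":10.7,"dx":0,"dy":0,"dz":0,"gripper":-1},
  {"rx":0,"ry":0,"rz":10.7,"dx":0,"dy":0,"dz":0,"gripper":-1},
  {"rx":0,"ry":0,"rz":10.7,"dx":0,"dy":0,"dz":0,"gripper":-1},
  {"rx":0,"ry":0,"rz":1.3,"dx":0,"dy":0,"dz":0,"gripper":-1},
  {"rx":0,"ry":0,"rz":0,"dx":0,"dy":0,"dz":0,"gripper":-1},
])

```text
clock: 3.52
tcp_pos: [0.4943, 0.0709, 0.3432]
orientation: [-2.889, -1.233, 0.0]
contact_force: [-0.3, 0.5, -0.0]
grip_width: 0.0004
gripper_force: 0.0
```

Run:
```python
from h import *
p,R=st()
cv2.imwrite("pics/w2.png",r.grab_frame("wrist"))
hub=np.array([.556,-.027,0])
th=np.radians(136.2);u=np.array([np.cos(th),np.sin(th),0]);t=np.array([-u[1],u[0],0])
g=hub+.112*u-.027*t; g[2]=.077
print(g,"tool mm",R.T@(g-p)*1000)
```

```text
3.52 [0.4943 0.0709 0.3432] x [ 0.692  0.722 -0.   ] y [ 0.722 -0.692 -0.   ] z [-0. -0. -1.] q [-0.72  0.1   0.5   1.88 -0.05  1.18 -0.97] F [-0.3  0.5 -0. ] w 0.0004
[0.49385072 0.07000756 0.077     ] tool mm [ -0.93119676   0.32579467 266.20674448]
```

View pics/w2.png

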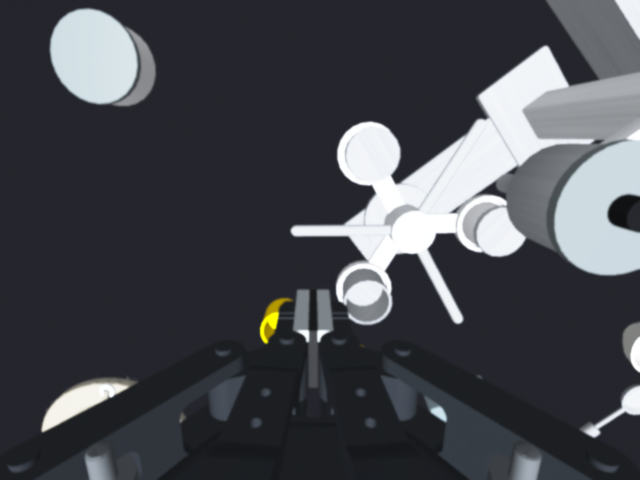

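The wrist view shows spoke A level at (295–390,231), hub top at (413,232), cup rim near (368,302). I'll check with rays before descending.

Run:
```python
from h import *
p,R=st()
print("spA",on("wrist",(293,231),.07),"hub",on("wrist",(413,232),.084),"cup",on("wrist",(368,302),.085),"spB",on("wrist",(460,321),.07),"jR",on("wrist",(369,153),.085))
c=r.camera_info("wrist");print(cv2.projectPoints(np.array([[.494,.070,.055]]),np.array(c['rvec']),np.array(c['tvec']),np.array(c['mtx']),None)[0].ravel())
```

```text
3.58 [0.4944 0.0709 0.3432] x [ 0.692  0.722 -0.   ] y [ 0.722 -0.692 -0.   ] z [-0.  0. -1.] q [-0.72  0.1   0.5   1.88 -0.05  1.18 -0.97] F [-0.6  1.   0. ] w -0.0
spA [0.45731739 0.06389933 0.07      ] hub [ 0.5545015  -0.02583099  0.084     ] cup [ 0.46362987 -0.05440709  0.085     ] spB [ 0.52493068 -0.15845666  0.07      ] jR [0.57508646 0.07088187 0.085     ]
[312.61347121 202.68389634]
```

Call:
step_arm([
  {"rx":0,"ry":0,"rz":0,"dx":3,"dy":0,"dz":50,"gripper":-1},
  {"rx":0,"ry":0,"rz":0,"dx":0,"dy":0,"dz":50,"gripper":-1},
  {"rx":0,"ry":0,"rz":0,"dx":0,"dy":0,"dz":50,"gripper":-1},
  {"rx":0,"ry":0,"rz":0,"dx":0,"dy":0,"dz":40,"gripper":-1},
  {"rx":0,"ry":0,"rz":0,"dx":0,"dy":0,"dz":30,"gripper":-1},
  {"rx":0,"ry":0,"rz":0,"dx":0,"dy":0,"dz":30,"gripper":-1},
  {"rx":0,"ry":0,"rz":0,"dx":0,"dy":0,"dz":16,"gripper":-1},
  {"rx":0,"ry":0,"rz":0,"dx":0,"dy":0,"dz":0,"gripper":-1},
])

```text
clock: 4.58
tcp_pos: [0.4961, 0.0729, 0.0767]
orientation: [-2.891, -1.23, 0.003]
contact_force: [0.0, 0.7, 0.3]
grip_width: 0.0001
gripper_force: 0.0
```

Run:
```python
from h import *
st()
```

```text
4.58 [0.4961 0.0729 0.0767] x [ 0.694  0.72  -0.002] y [ 0.72  -0.694 -0.001] z [-0.002 -0.001 -1.   ] q [-0.58  0.48  0.38  2.12 -0.31  0.59 -0.74] F [0.  0.7 0.3] w 0.0001
```

Call:
step_arm([
  {"rx":0,"ry":0,"rz":0,"dx":-6,"dy":0,"dz":0,"gripper":-1},
  {"rx":0,"ry":0,"rz":0,"dx":-6,"dy":0,"dz":0,"gripper":-1},
  {"rx":0,"ry":0,"rz":-5,"dx":-9.8,"dy":-1.06,"dz":0,"gripper":-1},
  {"rx":0,"ry":0,"rz":-5,"dx":-9.8,"dy":-1.06,"dz":0,"gripper":-1},
  {"rx":0,"ry":0,"rz":-5,"dx":-9.8,"dy":-1.06,"dz":0,"gripper":-1},
  {"rx":0,"ry":0,"rz":-5,"dx":-9.8,"dy":-1.06,"dz":0,"gripper":-1},
  {"rx":0,"ry":0,"rz":-5,"dx":-9.8,"dy":-1.06,"dz":0,"gripper":-1},
  {"rx":0,"ry":0,"rz":-5,"dx":-9.8,"dy":-1.06,"dz":0,"gripper":-1},
  {"rx":0,"ry":0,"rz":-5,"dx":-9.8,"dy":-1.06,"dz":0,"gripper":-1},
  {"rx":0,"ry":0,"rz":0,"dx":0,"dy":0,"dz":0,"gripper":-1},
])

```text
clock: 5.82
tcp_pos: [0.449, 0.0081, 0.078]
orientation: [2.39, 2.038, 0.001]
contact_force: [-0.7, 0.2, -0.6]
grip_width: -0.0
gripper_force: 0.0
```

```bash
cat >> h.py <<'E'
hub=np.array([.5555,-.027,0])
def fing():
    p,R=st(); d=(p-hub)[:2]; y=-R[:2,1]; x=-R[:2,0]   # u=-y, t=-x
    print("u-dir deg",np.degrees(np.arctan2(y[1],y[0]))%360,"rho",d@y*1e3,"tan",d@x*1e3)
E
python3 - <<'E'
from h import *
fing()
cv2.imwrite("pics/side1.png",r.grab_frame("side"))
E
```

```text
5.83 [0.449  0.0081 0.078 ] x [0.158 0.987 0.   ] y [ 0.987 -0.158  0.001] z [ 0.001  0.    -1.   ] q [-0.35  0.39  0.22  2.23 -0.17  0.53 -0.15] F [-0.7  0.2 -0.6] w -0.0
u-dir deg 170.910947645148 rho 110.74258825457694 tan -17.802917940122242
```

View pics/side1.png

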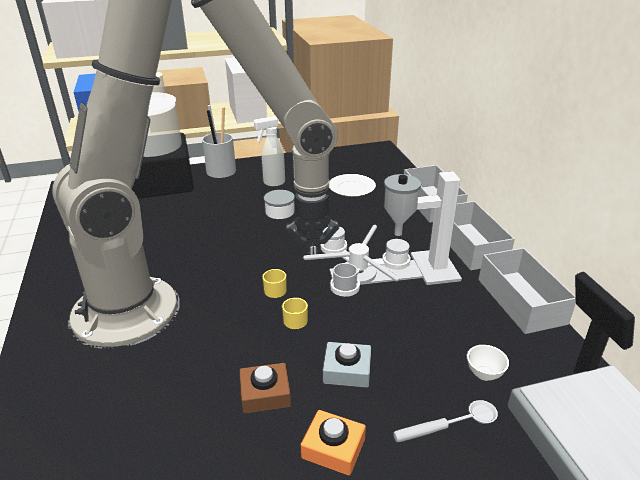

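The carousel follows the finger: the cup is now at (345,275) and the pushed spoke's end at (305,257). I'll keep going on the arc.

Call:
step_arm([
  {"rx":0,"ry":0,"rz":-5,"dx":-9.8,"dy":-1.06,"dz":0,"gripper":-1},
  {"rx":0,"ry":0,"rz":-5,"dx":-9.8,"dy":-1.06,"dz":0,"gripper":-1},
  {"rx":0,"ry":0,"rz":-5,"dx":-9.8,"dy":-1.06,"dz":0,"gripper":-1},
  {"rx":0,"ry":0,"rz":-5,"dx":-9.8,"dy":-1.06,"dz":0,"gripper":-1},
  {"rx":0,"ry":0,"rz":-5,"dx":-9.8,"dy":-1.06,"dz":0,"gripper":-1},
  {"rx":0,"ry":0,"rz":-5,"dx":-9.8,"dy":-1.06,"dz":0,"gripper":-1},
  {"rx":0,"ry":0,"rz":-5,"dx":-9.8,"dy":-1.06,"dz":0,"gripper":-1},
  {"rx":0,"ry":0,"rz":-5,"dx":-9.8,"dy":-1.06,"dz":0,"gripper":-1},
  {"rx":0,"ry":0,"rz":-5,"dx":-9.8,"dy":-1.06,"dz":0,"gripper":-1},
  {"rx":0,"ry":0,"rz":-5,"dx":-9.8,"dy":-1.06,"dz":0,"gripper":-1},
  {"rx":0,"ry":0,"rz":-5,"dx":-9.8,"dy":-1.06,"dz":0,"gripper":-1},
  {"rx":0,"ry":0,"rz":-5,"dx":-9.8,"dy":-1.06,"dz":0,"gripper":-1},
  {"rx":0,"ry":0,"rz":0,"dx":0,"dy":0,"dz":0,"gripper":-1},
])

```text
clock: 7.5
tcp_pos: [0.4739, -0.1017, 0.0775]
orientation: [1.051, 2.96, 0.0]
contact_force: [0.1, 0.5, 0.1]
grip_width: 0.0004
gripper_force: 0.0
```

Run:
```python
from h import *
fing()
```

```text
7.5 [ 0.4739 -0.1017  0.0775] x [-0.776  0.631 -0.001] y [0.631 0.776 0.001] z [ 0.001 -0.    -1.   ] q [ 0.12  0.43 -0.04  2.14  0.03  0.57  0.94] F [0.1 0.5 0.1] w 0.0004
u-dir deg 230.892497638291 rho 109.41161329866452 tan -16.195295642084655
```

Call:
step_arm([
  {"rx":0,"ry":0,"rz":-5,"dx":-9.7,"dy":-1.1,"dz":0,"gripper":-1},
  {"rx":0,"ry":0,"rz":-5,"dx":-9.7,"dy":-1.1,"dz":0,"gripper":-1},
  {"rx":0,"ry":0,"rz":-5,"dx":-9.7,"dy":-1.1,"dz":0,"gripper":-1},
  {"rx":0,"ry":0,"rz":-5,"dx":-9.7,"dy":-1.1,"dz":0,"gripper":-1},
  {"rx":0,"ry":0,"rz":-5,"dx":-9.7,"dy":-1.1,"dz":0,"gripper":-1},
  {"rx":0,"ry":0,"rz":-5,"dx":-9.7,"dy":-1.1,"dz":0,"gripper":-1},
  {"rx":0,"ry":0,"rz":-5,"dx":-9.7,"dy":-1.1,"dz":0,"gripper":-1},
  {"rx":0,"ry":0,"rz":-5,"dx":-9.7,"dy":-1.1,"dz":0,"gripper":-1},
  {"rx":0,"ry":0,"rz":-5,"dx":-9.7,"dy":-1.1,"dz":0,"gripper":-1},
  {"rx":0,"ry":0,"rz":-5,"dx":-9.7,"dy":-1.1,"dz":0,"gripper":-1},
  {"rx":0,"ry":0,"rz":-3,"dx":-5.8,"dy":-0.7,"dz":0,"gripper":-1},
  {"rx":0,"ry":0,"rz":0,"dx":0,"dy":0,"dz":0,"gripper":-1},
])

```text
clock: 9.0
tcp_pos: [0.5663, -0.1373, 0.0772]
orientation: [0.381, -3.118, -0.0]
contact_force: [0.0, 0.0, -0.1]
grip_width: 0.0002
gripper_force: 0.0
```

Run:
```python
from h import *
fing()
s=r.grab_frame("side")[150:300,280:480]; c=r.grab_frame("scene")[215:340,230:380]
v=np.vstack([np.hstack([cv2.resize(s,(400,300),interpolation=cv2.INTER_CUBIC)[:, :]]),])
cv2.imwrite("pics/side2.png",cv2.resize(s,(800,600),interpolation=cv2.INTER_CUBIC))
cv2.imwrite("pics/scene2.png",cv2.resize(c,None,fx=4,fy=4,interpolation=cv2.INTER_CUBIC))
```

```text
9.0 [ 0.5663 -0.1373  0.0772] x [-0.971 -0.241  0.   ] y [-0.241  0.971  0.   ] z [-0.  0. -1.] q [ 0.33  0.56 -0.26  1.9   0.21  0.71  1.76] F [ 0.   0.  -0.1] w 0.0002
u-dir deg 283.92621227153336 rho 109.67422581324765 tan -16.053133171853784
```

View pics/side2.png

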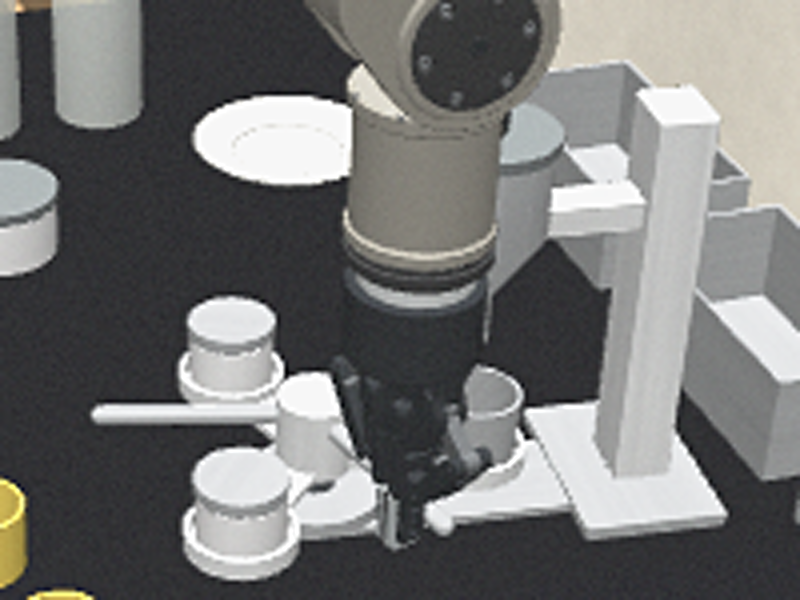

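The side view shows the cup rim near (490,390) still short of the spout, the pushed spoke's end at (443,520), the left spoke's end at (93,413), and jar lids at (231,323) and (241,478). Now the angle.

Run:
```python
from h import *
d=lambda p:(290+(p[0]+.5)/4-.5,160+(p[1]+.5)/4-.5)
e=lambda p:(280+(p[0]+.5)/4-.5,150+(p[1]+.5)/4-.5)
hubs=on("side",e((317,396)),.084);print(hubs, on("side",d((277,356)),.084))
h=hubs[:2]
ang=lambda P:np.degrees(np.arctan2(*(P[:2]-h)[::-1]))
pr={'jL':((426,400),(231,323),.085),'jR':((261,272),(241,478),.085),'C':((447,308),(93,413),.07),'A':((86,318),(443,520),.07)}
for k,(a,b,z) in pr.items():
    A,B=ang(on("side",d(a),z)),ang(on("side",e(b),z));print(k,A%360,B%360,(B-A)%360)
print("cup0",ang(on("side",d((142,405)),.085))%360,"spout",ang(on("side",d((435,297)),.115))%360,"col",ang(on("side",d((640,66)),.26))%360)
```

```text
[ 0.55693455 -0.0274327   0.084     ] [ 0.55693455 -0.0274327   0.084     ]
jL 314.83187445398215 105.90025080337077 151.06837634938861
jR 77.20197698064885 224.457972505555 147.25599552490615
C 17.626146360385132 162.98429224380587 145.35814588342075
A 135.5083981237284 286.5045081008988 150.99610997717042
cup0 196.61579365370093 spout 354.24458568197497 col 353.4098458124575
```

Call:
step_arm([
  {"rx":0,"ry":0,"rz":-2,"dx":-3.9,"dy":-0.5,"dz":0,"gripper":-1},
  {"rx":0,"ry":0,"rz":-2,"dx":-3.9,"dy":-0.5,"dz":0,"gripper":-1},
  {"rx":0,"ry":0,"rz":-2,"dx":-3.9,"dy":-0.5,"dz":0,"gripper":-1},
  {"rx":0,"ry":0,"rz":-1.5,"dx":-2.9,"dy":-0.4,"dz":0,"gripper":-1},
  {"rx":0,"ry":0,"rz":0,"dx":0,"dy":0,"dz":0,"gripper":-1},
  {"rx":0,"ry":0,"rz":0,"dx":0,"dy":0,"dz":0,"gripper":-1},
])

```text
clock: 9.85
tcp_pos: [0.5811, -0.1357, 0.0774]
orientation: [-0.586, 3.086, -0.0]
contact_force: [-0.2, 0.1, -0.2]
grip_width: 0.0001
gripper_force: 0.0
```

Run:
```python
from h import *
fing()
```

```text
9.85 [ 0.5811 -0.1357  0.0774] x [-0.93  -0.367 -0.001] y [-0.367  0.93  -0.   ] z [ 0.001 -0.    -1.   ] q [ 0.35  0.58 -0.29  1.86  0.24  0.73  1.86] F [-0.2  0.1 -0.2] w 0.0001
u-dir deg 291.51821538797213 rho 110.49510960743436 tan -16.052226537922273
```

Call:
step_arm([
  {"rx":0,"ry":0,"rz":0,"dx":10,"dy":0,"dz":0,"gripper":-1},
  {"rx":0,"ry":0,"rz":0,"dx":10,"dy":0,"dz":0,"gripper":-1},
  {"rx":0,"ry":0,"rz":0,"dx":0,"dy":0,"dz":-50,"gripper":-1},
  {"rx":0,"ry":0,"rz":0,"dx":0,"dy":0,"dz":-50,"gripper":-1},
  {"rx":0,"ry":0,"rz":0,"dx":0,"dy":0,"dz":-50,"gripper":-1},
  {"rx":0,"ry":0,"rz":0,"dx":0,"dy":0,"dz":-50,"gripper":-1},
  {"rx":0,"ry":0,"rz":0,"dx":40,"dy":0,"dz":0,"gripper":-1},
  {"rx":0,"ry":0,"rz":0,"dx":40,"dy":0,"dz":0,"gripper":-1},
  {"rx":0,"ry":0,"rz":0,"dx":30,"dy":0,"dz":0,"gripper":-1},
  {"rx":0,"ry":0,"rz":0,"dx":0,"dy":0,"dz":0,"gripper":-1},
])

```text
clock: 11.1
tcp_pos: [0.4571, -0.1848, 0.2772]
orientation: [0.581, -3.086, 0.001]
contact_force: [0.5, -0.8, 0.4]
grip_width: -0.0001
gripper_force: 0.0
```

Run:
```python
from h import *
st()
s=r.grab_frame("side")[150:300,290:490]; c=r.grab_frame("wrist"); cv2.imwrite("pics/w3.png",c)
cv2.imwrite("pics/side3.png",cv2.resize(s,None,fx=4,fy=4,interpolation=cv2.INTER_CUBIC))
```

```text
11.1 [ 0.4571 -0.1848  0.2772] x [-0.932 -0.364  0.002] y [-0.364  0.932 -0.001] z [-0.001 -0.001 -1.   ] q [ 0.56  0.17 -0.34  1.93  0.07  1.05  2.13] F [ 0.5 -0.8  0.4] w -0.0001
```

View pics/side3.png

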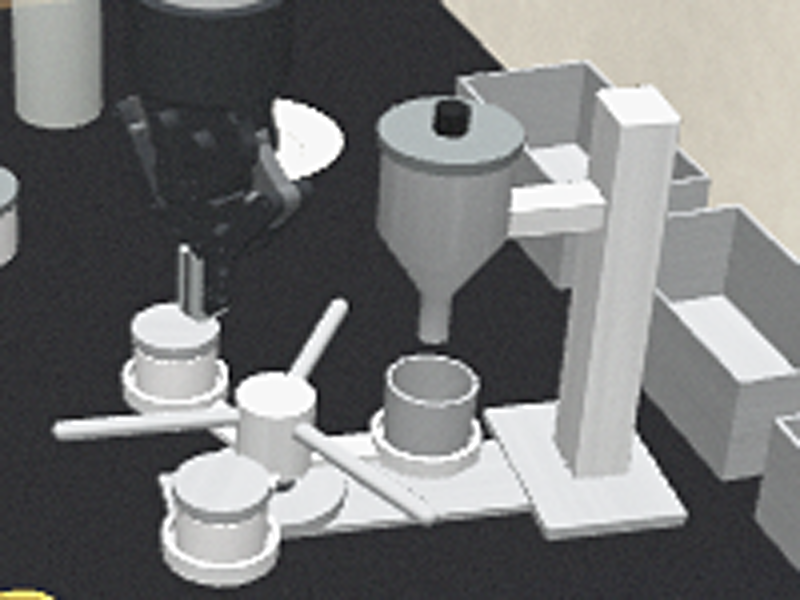

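Run:
```python
from h import *
e=lambda p:(290+(p[0]+.5)/4-.5,150+(p[1]+.5)/4-.5)
h=on("side",e((277,396)),.084)[:2]
ang=lambda P:np.degrees(np.arctan2(*(P[:2]-h)[::-1]))%360
for k,p,z,o in(("cup",(432,381),.085,0),("jL",(176,330),.085,120),("jR",(221,484),.085,-120),("C",(60,431),.07,180),("A",(428,519),.07,-60),("B",(341,303),.07,60)):
    P=on("side",e(p),z);print(k,P,((ang(P)-o)%360),1e3*np.linalg.norm(P[:2]-h))
for k,p,z in(("spout",(433,338),.115),("spoutneck",(439,292),.145),("lid",(451,132),.247),("col",(640,106),.26)):
    P=on("side",e(p),z);print(k,P,ang(P),1e3*np.linalg.norm(P[:2]-h))
```

```text
cup [ 0.65156352 -0.03941761  0.085     ] 352.7818264068656 95.38491203928456
jL [0.51964637 0.05807225 0.085     ] 353.56171553750164 93.28184708731956
jR [ 0.49727075 -0.103488    0.085     ] 351.88655785938215 96.66528814472265
C [ 0.42770549 -0.00748728  0.07      ] 351.2261114559411 130.75919587569678
A [ 0.60556547 -0.14781876  0.07      ] 351.9966453806437 129.83747545200862
B [0.63928959 0.08210833 0.07      ] 353.06345169174784 137.045940997283
spout [ 0.65053577 -0.03772143  0.115     ] 353.7271797818638 94.16499484719273
spoutneck [ 0.65318442 -0.03476887  0.145     ] 355.6413407635195 96.52904785206562
lid [ 0.6552019  -0.02767833  0.247     ] 359.8567814609809 98.26765803332144
col [ 0.75958129 -0.05084444  0.26      ] 353.4098458124575 203.99463838367225
```

Run:
```python
import cv2
a=cv2.resize(cv2.imread("pics/w3.png"),(560,420)); cv2.imwrite("pics/w3s.png",a)
```

```text
(no output)
```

View pics/w3.png

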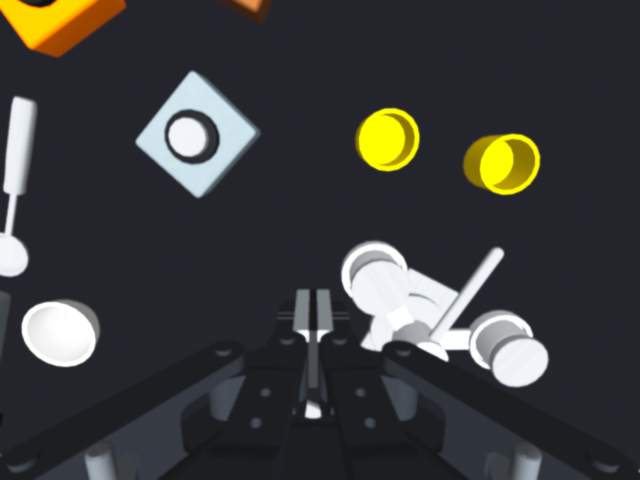

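The wrist view shows the grey box with its steel button at (188,137), and the orange and brown boxes at the top edge. The cup stands about 1° short of the spout. I'll triangulate the spout axis from the lid and column, and locate the button.

Run:
```python
from h import *
d=lambda p:(290+(p[0]+.5)/4-.5,160+(p[1]+.5)/4-.5)
s=lambda p:(180+(p[0]+.5)/4-.5,185+(p[1]+.5)/4-.5)
def tri(a,b):
    (C,u),(D,v)=ray("scene",s(a)),ray("side",d(b)); k=np.linalg.lstsq(np.c_[u,-v],D-C,rcond=None)[0]
    A,B=C+u*k[0],D+v*k[1];return (A+B)/2,np.linalg.norm(A-B)
h=[.5562,-.0272]
for n,a,b in(("lid",(487,316),(451,93)),("knob",(487,302),(453,66)),("col",(464,498),(640,66)),("cup0",(477,183),(142,405)),("spA0",(655,186),(86,318)),("spC0",(580,494),(447,308))):
    P,e=tri(a,b);print(n,P,e,np.degrees(np.arctan2(P[1]-h[1],P[0]-h[0])))
print("btn",on("wrist",(188,137),.062))
# cup now from scene? jar lids in wrist view
st()
c=r.grab_frame("scene")[215:340,230:380]
cv2.imwrite("pics/scene3.png",cv2.resize(c,None,fx=5,fy=4.8,interpolation=cv2.INTER_CUBIC))
g=r.grab_frame("wrist");print("wrist jars", on("wrist",(380,288),.085),on("wrist",(520,361),.085),"C end",on("wrist",(500,251),.07))
```

```text
lid [ 0.64965415 -0.03732862  0.25252873] 0.0021306653270720274 -6.185607378198013
knob [ 0.64974921 -0.03660083  0.26905478] 0.0021785685838777344 -5.7384339219926686
col [ 0.7597446  -0.04780547  0.25919012] 0.0029347014625866995 -5.780541026400676
cup0 [ 0.46445133 -0.05367618  0.08481949] 0.0018062422718948849 -163.90329437230952
spA0 [0.46127639 0.06281799 0.07245351] 0.002623042120287298 136.51942853048115
spC0 [0.68081817 0.01085133 0.07352444] 0.005236666178663905 16.97970453291622
btn [ 0.43383999 -0.31506736  0.062     ]
11.2 [ 0.4597 -0.1834  0.2775] x [-0.93  -0.367 -0.   ] y [-0.367  0.93  -0.001] z [ 0.001 -0.    -1.   ] q [ 0.56  0.18 -0.34  1.93  0.07  1.05  2.13] F [ 0.4 -0.7 -0.2] w -0.0001
wrist jars [ 0.49755733 -0.10032444  0.085     ] [0.51820379 0.06448768 0.085     ] C end [ 0.42499126 -0.00384111  0.07      ]
```

The spout direction is −6.0° ± 0.3°. Before the final nudge I'll measure the spoke angles from bright-pixel masks, ray-cast to spoke height, in both views.

```bash
cat >> h.py <<'E'
def spokes(n,im,preds,h=(.5560,-.0268)):
    g=cv2.cvtColor(im,cv2.COLOR_BGR2GRAY); c=r.camera_info(n)
    ys,xs=np.mgrid[190:330,230:480]; pts=np.c_[xs.ravel(),ys.ravel()].astype(float)
    R=cv2.Rodrigues(np.array(c['rvec'],float))[0];C=-R.T@np.array(c['tvec'],float).ravel()
    u=cv2.undistortPoints(pts[:,None],np.array(c['mtx']),None)[:,0]; D=np.c_[u,np.ones(len(u))]@R
    P=(C+D*((.071-C[2])/D[:,2])[:,None])[:,:2]-h
    w=np.clip(g[ys.ravel(),xs.ravel()].astype(float)-80,0,None)
    out={}
    for k,a in preds.items():
        t=np.radians(a);U=np.array([np.cos(t),np.sin(t)]);T=np.array([-U[1],U[0]])
        rr,tt=P@U,P@T; m=(rr>.07)&(rr<.128)&(abs(tt)<.017)&(w>0)
        if m.sum()<8: continue
        A=np.polyfit(rr[m],tt[m],1,w=np.sqrt(w[m])); off=np.average(tt[m],weights=w[m]);rm=np.average(rr[m],weights=w[m])
        out[k]=(round(a+np.degrees(off/rm),2),round(np.degrees(A[0]),1),int(m.sum()))
    return out
E
python3 - <<'E'
from h import *
for n in("scene","side"):
    im=cv2.imread(f"pics/{n}0.png"); print(n,"start",spokes(n,im,dict(A=136.3,B=256.3,C=16.3)))
    print(n,"now",spokes(n,r.grab_frame(n),dict(A=292.4,B=52.4,C=172.4)))
E
```

```text
scene start {'A': (np.float64(137.54), np.float64(0.1), 114), 'B': (np.float64(255.21), np.float64(0.3), 125), 'C': (np.float64(13.88), np.float64(-1.8), 241)}
scene now {'A': (np.float64(291.02), np.float64(-0.2), 131), 'B': (np.float64(53.8), np.float64(-0.3), 129), 'C': (np.float64(172.06), np.float64(-0.3), 107)}
side start {'A': (np.float64(135.25), np.float64(0.3), 104), 'B': (np.float64(256.49), np.float64(-4.6), 204), 'C': (np.float64(18.25), np.float64(0.5), 98)}
side now {'A': (np.float64(292.65), np.float64(1.7), 221), 'B': (np.float64(52.8), np.float64(0.4), 68), 'C': (np.float64(170.46), np.float64(2.8), 134)}
```

The mask angles put the cup at about −7.5°, so I need about +1.4° (2.7 mm at the finger). I'll return along the same path, stopping short of the spoke.

Call:
step_arm([
  {"rx":0,"ry":0,"rz":0,"dx":-40,"dy":0,"dz":0,"gripper":-1},
  {"rx":0,"ry":0,"rz":0,"dx":-40,"dy":0,"dz":0,"gripper":-1},
  {"rx":0,"ry":0,"rz":0,"dx":-30,"dy":0,"dz":0,"gripper":-1},
  {"rx":0,"ry":0,"rz":0,"dx":0,"dy":0,"dz":50,"gripper":-1},
  {"rx":0,"ry":0,"rz":0,"dx":0,"dy":0,"dz":50,"gripper":-1},
  {"rx":0,"ry":0,"rz":0,"dx":0,"dy":0,"dz":50,"gripper":-1},
  {"rx":0,"ry":0,"rz":0,"dx":0,"dy":0,"dz":40,"gripper":-1},
  {"rx":0,"ry":0,"rz":-1.4,"dx":0,"dy":0,"dz":10,"gripper":-1},
  {"rx":0,"ry":0,"rz":0,"dx":-6,"dy":0,"dz":0,"gripper":-1},
  {"rx":0,"ry":0,"rz":0,"dx":-6,"dy":0,"dz":0,"gripper":-1},
  {"rx":0,"ry":0,"rz":0,"dx":0,"dy":0,"dz":0,"gripper":-1},
  {"rx":0,"ry":0,"rz":0,"dx":0,"dy":0,"dz":0,"gripper":-1},
])

```text
clock: 12.9
tcp_pos: [0.5737, -0.1383, 0.0782]
orientation: [-0.625, 3.078, -0.001]
contact_force: [-0.0, -0.4, -0.3]
grip_width: -0.0003
gripper_force: 0.0
```

Run:
```python
from h import *
p,R=st()
print("to target tool mm",R.T@(np.array([.5838,-.1351,.0774])-p)*1e3,"to old contact",R.T@(np.array([.5811,-.1357,.0774])-p)*1e3)
```

```text
12.9 [ 0.5737 -0.1383  0.0782] x [-0.921 -0.39  -0.001] y [-0.39   0.921 -0.001] z [ 0.001 -0.    -1.   ] q [ 0.37  0.58 -0.31  1.88  0.26  0.73  1.88] F [-0.  -0.4 -0.3] w -0.0003
to target tool mm [-10.58831766  -1.00581668   0.79523331] to old contact [-7.86800519 -0.50592738  0.79195878]
```

Call:
step_arm([
  {"rx":0,"ry":0,"rz":0,"dx":-4,"dy":-1,"dz":0,"gripper":-1},
  {"rx":0,"ry":0,"rz":0,"dx":-3,"dy":0,"dz":0,"gripper":-1},
  {"rx":0,"ry":0,"rz":0,"dx":-1.8,"dy":0,"dz":0,"gripper":-1},
  {"rx":0,"ry":0,"rz":0,"dx":-1.8,"dy":0,"dz":0,"gripper":-1},
  {"rx":0,"ry":0,"rz":0,"dx":0,"dy":0,"dz":0,"gripper":-1},
  {"rx":0,"ry":0,"rz":0,"dx":0,"dy":0,"dz":0,"gripper":-1},
])

```text
clock: 13.65
tcp_pos: [0.5834, -0.1349, 0.0772]
orientation: [-0.625, 3.079, 0.0]
contact_force: [0.0, 0.1, 0.2]
grip_width: 0.0005
gripper_force: 0.1
```

Run:
```python
from h import *
for i in range(3): p,R=st(); r.grab_frame("scene")
print("to target tool mm",R.T@(np.array([.5838,-.1351,.0774])-p)*1e3)
```

```text
13.65 [ 0.5834 -0.1349  0.0772] x [-0.921 -0.39  -0.   ] y [-0.39   0.921  0.   ] z [ 0.  0. -1.] q [ 0.36  0.59 -0.31  1.86  0.26  0.74  1.88] F [0.  0.1 0.2] w 0.0005
13.7 [ 0.5833 -0.1349  0.0772] x [-0.921 -0.39  -0.   ] y [-0.39   0.921  0.   ] z [ 0.  0. -1.] q [ 0.36  0.59 -0.31  1.86  0.26  0.74  1.88] F [-1.   0.3 -0.2] w 0.0001
13.75 [ 0.5834 -0.1349  0.0773] x [-0.921 -0.39  -0.   ] y [-0.39   0.921  0.   ] z [ 0.  0. -1.] q [ 0.36  0.59 -0.31  1.86  0.26  0.74  1.88] F [ 0.7 -0.5 -0.2] w 0.0001
to target tool mm [-0.32663904 -0.33160242 -0.10984054]
```

Call:
step_arm([
  {"rx":0,"ry":0,"rz":0,"dx":10,"dy":0,"dz":0,"gripper":-1},
  {"rx":0,"ry":0,"rz":0,"dx":10,"dy":0,"dz":0,"gripper":-1},
  {"rx":0,"ry":0,"rz":0,"dx":0,"dy":0,"dz":-50,"gripper":-1},
  {"rx":0,"ry":0,"rz":0,"dx":0,"dy":0,"dz":-50,"gripper":-1},
  {"rx":0,"ry":0,"rz":0,"dx":0,"dy":0,"dz":-50,"gripper":-1},
  {"rx":0,"ry":0,"rz":0,"dx":0,"dy":0,"dz":-50,"gripper":-1},
  {"rx":0,"ry":0,"rz":0,"dx":40,"dy":0,"dz":0,"gripper":-1},
  {"rx":0,"ry":0,"rz":0,"dx":40,"dy":0,"dz":0,"gripper":-1},
  {"rx":0,"ry":0,"rz":0,"dx":30,"dy":0,"dz":0,"gripper":-1},
  {"rx":0,"ry":0,"rz":0,"dx":0,"dy":0,"dz":0,"gripper":-1},
  {"rx":0,"ry":0,"rz":0,"dx":0,"dy":0,"dz":0,"gripper":-1},
])

```text
clock: 15.18
tcp_pos: [0.4638, -0.1855, 0.2775]
orientation: [-0.624, 3.078, -0.0]
contact_force: [0.1, -1.4, -0.5]
grip_width: -0.0
gripper_force: 0.0
```

Run:
```python
from h import *
p,R=st()
for n in("scene","side"):
    print(n,"now",spokes(n,r.grab_frame(n),dict(A=293.8,B=53.8,C=173.8)))
im=r.grab_frame("side")
# cup rim & spout extents in side view: rows of gray
g=cv2.cvtColor(im,cv2.COLOR_BGR2GRAY)
for y in range(228,262,2): print(y,''.join('%4d'%v for v in g[y,380:416]))
print("btn tool mm",R.T@(np.array([.434,-.316,.100])-p)*1e3)
```

```text
15.18 [ 0.4638 -0.1855  0.2775] x [-0.921 -0.39  -0.001] y [-0.39   0.921 -0.   ] z [ 0.001 -0.    -1.   ] q [ 0.58  0.19 -0.36  1.92  0.08  1.05  2.15] F [ 0.1 -1.4 -0.5] w -0.0
scene now {'A': (np.float64(292.08), np.float64(-0.6), 129), 'B': (np.float64(54.81), np.float64(-0.7), 131), 'C': (np.float64(173.04), np.float64(-0.5), 108)}
side now {'A': (np.float64(294.14), np.float64(1.3), 225), 'B': (np.float64(53.71), np.float64(-0.5), 68), 'C': (np.float64(171.6), np.float64(1.8), 132)}
228   51  50  46  50  52  49  49  48  52  51  50  47  48  53  47 125 133 137 140 138 136 128  97  44  48  51  48  51  51  51  49  50  50  47  50  50
230   53  48  49  51  52  46  53  46  48  50  47  49  47  47  66 131 138 141 146 144 137 132  77  46  50  49  51  48  49  54  52  48  47  50  49  50
232   51  47  52  47  47  52  52  48  49  48  50  51  44  51  74 137 144 151 148 146 140 132  56  52  53  50  49  46  50  52  47  52  49  45  50  55
234   46  48  51  49  50  52  51  50  49  53  50  46  50  50  61 153 156 154 156 154 147 134  48  51  46  44  48  52  51  50  52  51  48  53  52  53
236   50  
[... 1282 characters left out ...]
 139 135 134 124  94  43  63 169 255 245 246 245
254   45  45  92 254 241 147 119 131 138 142 147 144 144 150 151 146 147 151 149 151 145 144 139 143 139 138 128 131 204  34  65 146 238 233 231 231
256   41  50 154 255 182 203 116 129 136 139 142 144 147 148 150 151 150 148 150 145 148 145 147 141 139 132 127 132 250 255  32  81 141 235 231 231
258  249 246 235 251 254 215 116 129 135 140 138 145 147 148 150 149 146 145 151 147 145 142 142 138 135 134 125 166 216 255 106  39  79 133 230 233
260  248 249 252 154 188 255 223 119 134 137 140 149 146 149 147 149 152 150 149 144 142 147 142 137 134 124 134 251 254 241 160 203 255 238 174 223
btn tool mm [  78.3900479  -108.4918875   177.47032743]
```

Run:
```python
from h import *
im=r.grab_frame("side"); g=cv2.cvtColor(im,cv2.COLOR_BGR2GRAY).astype(float)
for x in (394,396,398,400): print(x,[int(v) for v in g[232:254,x]])
c=r.camera_info("side")
pj=lambda P:cv2.projectPoints(np.array([P],float),np.array(c['rvec']),np.array(c['tvec']),np.array(c['mtx']),None)[0].ravel()
h=np.array([.5569,-.0274])
print("hub px",pj([*h,.084]))
for a in(-7.5,-7,-6.5,-6,-5.5,-5):
    P=h+.095*np.array([np.cos(np.radians(a)),np.sin(np.radians(a))]); print(a,"rim",pj([*P,.085]),"spout",pj([*P,.115]),"neck",pj([*P,.145]))
    ring=np.array([[P[0]+.028*np.cos(t),P[1]+.028*np.sin(t),.085] for t in np.linspace(0,6.283,200)])
    q=cv2.projectPoints(ring,np.array(c['rvec']),np.array(c['tvec']),np.array(c['mtx']),None)[0][:,0];print("  rim box",q.min(0),q.max(0))
    ring[:,:2]=P+(ring[:,:2]-P)*9/28;ring[:,2]=.115
    q=cv2.projectPoints(ring,np.array(c['rvec']),np.array(c['tvec']),np.array(c['mtx']),None)[0][:,0];print("  spout box",q.min(0),q.max(0))
```

```text
394 [73, 91, 63, 48, 47, 39, 152, 144, 146, 148, 147, 143, 148, 143, 146, 148, 144, 169, 189, 149, 148, 149]
396 [149, 146, 154, 134, 42, 36, 210, 144, 152, 152, 148, 148, 148, 151, 148, 149, 149, 145, 224, 134, 150, 152]
398 [150, 151, 158, 165, 43, 38, 148, 148, 152, 151, 149, 153, 149, 148, 146, 149, 153, 147, 228, 139, 148, 149]
400 [141, 144, 147, 94, 46, 42, 87, 189, 147, 151, 152, 146, 147, 150, 149, 153, 149, 140, 201, 139, 146, 148]
hub px [358.8568713  248.61984948]
-7.5 rim [397.50220791 244.99028438] spout [398.42598694 234.54386846] neck [399.37347184 223.82937836]
  rim box [385.84178247 238.63310742] [409.21343317 251.57775976]
  spout box [394.62483539 232.51013631] [402.23235015 236.6012029 ]
-7 rim [397.41167818 244.80104735] spout [398.33382253 234.35775869] neck [399.27961812 223.64661961]
  rim box [385.75747945 238.45044446] [409.11654817 251.38158846]
  spout box [394.53474536 232.32616886] [402.138097  236.4129135]
-6.5 rim [397.31833567 244.61226971] spout [398.2388121  234.17210362] neck [399.18288437 223.46431032]
  rim box [385.67035384 238.26822187] [409.01685802 251.18589681]
  spout box [394.44180654 232.14264984] [402.04100037 236.22508519]
-6 rim [397.22219167 244.42396473] spout [398.14096718 233.98691626] neck [399.08328236 223.28246324]
  rim box [385.5804165  238.08645246] [408.91437449 250.99069853]
  spout box [394.34603032 231.95959212] [401.94107194 236.03773113]
-5.5 rim [397.12325766 244.23614556] spout [398.04029947 233.80220955] neck [398.98082403 223.10109107]
  rim box [385.48767845 237.90514898] [408.80910952 250.79600723]
  spout box [394.24742823 231.77700851] [401.83832356 235.8508644 ]
-5 rim [397.02154528 244.0488253 ] spout [397.93682085 233.61799635] neck [398.87552149 222.9202064 ]
  rim box [385.39215088 237.72432408] [408.70107522 250.60183647]
  spout box [394.146012   231.59491172] [401.73276726 235.664498  ]
```

The rim and spout boxes in the side view agree to within about 0.5° (under 1 mm at the cup), so the cup is centred. Next is the button.

Call:
step_arm([
  {"rx":0,"ry":0,"rz":0,"dx":26,"dy":-36,"dz":0,"gripper":-1},
  {"rx":0,"ry":0,"rz":0,"dx":26,"dy":-36,"dz":0,"gripper":-1},
  {"rx":0,"ry":0,"rz":0,"dx":26,"dy":-36,"dz":0,"gripper":-1},
  {"rx":0,"ry":0,"rz":0,"dx":0,"dy":0,"dz":50,"gripper":-1},
  {"rx":0,"ry":0,"rz":0,"dx":0,"dy":0,"dz":50,"gripper":-1},
  {"rx":0,"ry":0,"rz":0,"dx":0,"dy":0,"dz":50,"gripper":-1},
  {"rx":0,"ry":0,"rz":0,"dx":0,"dy":0,"dz":25,"gripper":-1},
  {"rx":0,"ry":0,"rz":0,"dx":0,"dy":0,"dz":0,"gripper":-1},
  {"rx":0,"ry":0,"rz":0,"dx":0,"dy":0,"dz":0,"gripper":-1},
])

```text
clock: 16.5
tcp_pos: [0.435, -0.3157, 0.1032]
orientation: [-0.625, 3.077, -0.001]
contact_force: [-0.3, 0.0, 1.0]
grip_width: 0.0001
gripper_force: 0.0
```

Run:
```python
from h import *
p,R=st(); print("btn tool mm",R.T@(np.array([.4343,-.3155,.084])-p)*1e3)
```

```text
16.5 [ 0.435  -0.3157  0.1032] x [-0.921 -0.39  -0.001] y [-0.39   0.921 -0.001] z [ 0.001 -0.001 -1.   ] q [ 0.7   0.46 -0.24  2.    0.16  0.7   2.33] F [-0.3  0.   1. ] w 0.0001
btn tool mm [ 0.54949517  0.48903001 19.23590863]
```

Now I press: 19 mm to contact, then 6 mm of travel, in small steps.

Call:
step_arm([
  {"rx":0,"ry":0,"rz":0,"dx":0,"dy":0,"dz":8,"gripper":-1},
  {"rx":0,"ry":0,"rz":0,"dx":0,"dy":0,"dz":8,"gripper":-1},
  {"rx":0,"ry":0,"rz":0,"dx":0,"dy":0,"dz":3,"gripper":-1},
  {"rx":0,"ry":0,"rz":0,"dx":0,"dy":0,"dz":3,"gripper":-1},
  {"rx":0,"ry":0,"rz":0,"dx":0,"dy":0,"dz":2,"gripper":-1},
  {"rx":0,"ry":0,"rz":0,"dx":0,"dy":0,"dz":0,"gripper":-1},
  {"rx":0,"ry":0,"rz":0,"dx":0,"dy":0,"dz":0,"gripper":-1},
])

```text
clock: 17.38
tcp_pos: [0.4337, -0.3155, 0.0784]
orientation: [0.625, -3.079, -0.0]
contact_force: [-2.0, 1.0, 4.5]
grip_width: -0.0
gripper_force: 2.3
```

Call:
step_arm([
  {"rx":0,"ry":0,"rz":0,"dx":0,"dy":0,"dz":1,"gripper":-1},
  {"rx":0,"ry":0,"rz":0,"dx":0,"dy":0,"dz":1,"gripper":-1},
  {"rx":0,"ry":0,"rz":0,"dx":0,"dy":0,"dz":0,"gripper":-1},
  {"rx":0,"ry":0,"rz":0,"dx":0,"dy":0,"dz":0,"gripper":-1},
])

```text
clock: 17.88
tcp_pos: [0.4338, -0.3155, 0.0778]
orientation: [0.624, -3.079, 0.001]
contact_force: [-7.2, 4.8, 21.0]
grip_width: -0.0002
gripper_force: 10.4
```

The force rose to 21 N with almost no further travel, so the button is fully down. I'll release it and go up.

Call:
step_arm([
  {"rx":0,"ry":0,"rz":0,"dx":0,"dy":0,"dz":-6,"gripper":-1},
  {"rx":0,"ry":0,"rz":0,"dx":0,"dy":0,"dz":-12,"gripper":-1},
  {"rx":0,"ry":0,"rz":0,"dx":0,"dy":0,"dz":-40,"gripper":-1},
  {"rx":0,"ry":0,"rz":0,"dx":0,"dy":0,"dz":-50,"gripper":-1},
  {"rx":0,"ry":0,"rz":0,"dx":0,"dy":0,"dz":-50,"gripper":-1},
  {"rx":0,"ry":0,"rz":0,"dx":0,"dy":0,"dz":0,"gripper":-1},
  {"rx":0,"ry":0,"rz":0,"dx":0,"dy":0,"dz":0,"gripper":-1},
  {"rx":0,"ry":0,"rz":0,"dx":0,"dy":0,"dz":0,"gripper":-1},
])

```text
clock: 18.88
tcp_pos: [0.4332, -0.3151, 0.2329]
orientation: [0.625, -3.077, -0.003]
contact_force: [0.7, -0.3, 0.2]
grip_width: 0.0001
gripper_force: 0.0
```

Run:
```python
from h import *
st()
print(spokes("scene",r.grab_frame("scene"),dict(A=293.8,B=53.8,C=173.8)))
print(r.hand_in())
```

```text
18.88 [ 0.4332 -0.3151  0.2329] x [-0.921 -0.39   0.001] y [-0.39   0.921  0.002] z [-0.002  0.001 -1.   ] q [ 0.74  0.29 -0.27  1.89  0.09  0.97  2.4 ] F [ 0.7 -0.3  0.2] w 0.0001
{'A': (np.float64(292.09), np.float64(-0.6), 129), 'B': (np.float64(54.81), np.float64(-0.7), 130), 'C': (np.float64(173.04), np.float64(-0.5), 108)}
the job is handed in; nothing more can be done
None
```

The open cup stands under the spout, within about 1 mm of centre by my camera estimate, and the carousel is at rest; I then pressed the start button fully down (21 N at the stop), released it and handed the job in at about 19 s, though I did not re-image the button coming back up.

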